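Put the microscope calibration kit back into its foam tray

TASK

Put the microscope kit back into its tray: the magnifier, the blue filter in its case, the stage micrometer and the memory stick each go into the foam pocket cut to their own shape, lying fully down on the blue pocket floor, right side up. The bench timer is running and does not belong to the kit; leave it where it is.

Things in the scene. Friction and masses are not known exactly. Their poses are not given: they have to be found in the camera images.
- loupe_center (a point): Stand magnifier: an upright black round barrel with a dark lens on top, 39 mm in diameter, 38 mm high, standing on the worktop. The point is its centre, half-way up (19 mm above its underside); z is its upright axis. Its pocket is the round one.
- filter_case_center (a point): Slim square light-grey case with a round blue filter in its top face, 55 x 55 mm, 11 mm high, lying flat. The point is its centre (5.5 mm above its underside); x and y run along its sides, z is up out of its blue face. Its pocket is the square one.
- stage_micrometer_center (a point): Stage micrometer: a white flat bar like a microscope slide in a holder, 26 mm wide (its x), 76 mm long (its y), 8 mm high, lying flat. The point is its centre (4 mm above its underside); z is up. Its pocket is the long one.
- usb_stick_center (a point): Memory stick, orange body, bare metal plug: 56 mm long (x), 18 mm wide (y), 9 mm high, lying flat. The point is the middle of that length, 4.5 mm above its underside; z up. The body runs from 14 mm on the -x side of the point to 28 mm on the +x side, the plug (12 mm wide) beyond it at -x: grip the body, 7 mm to the +x side. It goes into the small oblong pocket, either way round.
- insert_round_pocket (a point): Centre of the blue floor of the round (49 mm) pocket in one of four dark-grey foam inserts (96 x 77 mm, set in a row in any order in a fixed grey tray). Walls upright, 5 mm deep; floor 6 mm, insert top 11 mm, tray rim 14 mm above the worktop. z up; y along the row, a black finger scoop 30 mm wide, equally deep, at +x and -x (to 38 mm from the centre).
- insert_square_pocket (a point): Centre of the blue floor of the square (65 x 65 mm) pocket in one of four dark-grey foam inserts (96 x 77 mm, set in a row in any order in a fixed grey tray). Walls upright, 5 mm deep; floor 6 mm, insert top 11 mm, tray rim 14 mm above the worktop. z up; y along the row, a black finger scoop 30 mm wide, equally deep, at +x and -x (to 45 mm from the centre).
- insert_long_pocket (a point): Centre of the blue floor of the long (86 mm in x, 36 mm in y) pocket in one of four dark-grey foam inserts (96 x 77 mm, set in a row in any order in a fixed grey tray). Walls upright, 5 mm deep; floor 6 mm, insert top 11 mm, tray rim 14 mm above the worktop. z up; y along the row, so the stage micrometer's y goes along this x, a black finger scoop 30 mm wide, equally deep, at +y and -y (to 32 mm from the centre).
- insert_small_pocket (a point): Centre of the blue floor of the small oblong (66 mm in x, 28 mm in y) pocket in one of four dark-grey foam inserts (96 x 77 mm, set in a row in any order in a fixed grey tray). Walls upright, 5 mm deep; floor 6 mm, insert top 11 mm, tray rim 14 mm above the worktop. z up; y along the row, a black finger scoop 30 mm wide, equally deep, at +y and -y (to 28 mm from the centre).
- lab_timer_center (a point): Small white bench timer with a display and one red and two black keys on top, 55 x 62 mm, 18 mm high, lying loose at one end of the row of kit parts. The point lies in its middle, 9 mm above its underside. It is not part of the kit: leave it where it is.
- eyepieces (a point): A fixed point: the end nearest the robot, low between the two eyepieces, of a tall stereo microscope (395 mm high, always here). The microscope stands beyond this point: its base (25 mm high) reaches 140 mm to either side, its head about 100 mm. Kit and tray all lie to the left of it (+y): bring the arm round on the robot's side of this point, never through the microscope.
Things that resemble listed ones, but are neither listed nor needed, are in the scene too. What is shaped like the part that bears loupe_center but red is not meant.

How it is judged:
By the outcome, as a careful person would: the job done as asked, in the order asked, and still so for the second after the job is handed in, with the robot touching nothing.
It also fails if it takes over 96 s, if anything falls off the work surface, if the arm or the gripper's body presses on something with over 40 N, if the wrist force passes 120 N, or if a joint passes its speed limit or range.

ROBOT

A 6-joint arm with a two-finger parallel gripper is mounted at the origin on a cart in front of the work surface, level with it; the furniture and walls round the work are solid. World frame = base frame: x ahead of the robot, y to its left, z up, the work surface at z = 0. Lengths are in mm, angles in rad, forces in N, time in s.
With the tool pointing down it reaches from about 350 to 975 mm from the base axis. Payload 17.4 kg.
Tool frame: the origin (TCP) lies at the very end of the fingers, on their centre line; the grasp point (between the pads) lies ctrl.pinch_z behind it (ctrl.pinch_z is the distance from the TCP to the grasp point, in mm); z points along the fingers, y is the line along which they close (so a half turn about z gives the same grasp; the last joint's range is limited). The gripper opens to 85 mm and grips with 20 to 120 N. Pads are 22 mm wide; open, the fingers measure 114 mm over their backs; the gripper's body (76 mm by 85 mm) begins 54 mm behind the grasp point. The pads swing forward as they close: fully open they stand 13 mm farther back than shut.
Start: joints at [-1.157, 0.116, 1.442, -0, 1.584, -0.038], TCP at [294.687, -607.282, 231.303] pointing down, gripper open.
Joint ranges: [-2.83, 2.83], [-0.83, 2.19], [0.07, 2.5], [-1.14, 4.28], [0.01, 3], [-2.97, 2.97]. Speed limits (rad/s): [1.89, 1.89, 2.22, 3.14, 3.14, 3.14].

INTERFACE

Orientations are given as [roll, pitch, yaw] about the fixed x, y, z axes, in that order (R = Rz(yaw) Ry(pitch) Rx(roll)).
In Python, from cell import telemetry, cams, workorder, ctrl gives the robot as it stands.
- The arm moves only by the shell command python3 -m pendant 'ROWS' [OPENING] [FORCE]. ROWS is JSON, one flat list of numbers, 4 for each row, row after row: the shift along the tool's x, y, z scaled (see below), then the turn about the tool's z scaled (see below). A call has 1 to 12 rows; each row is the pose to reach, as a shift and turn from the pose commanded when the call began, along the tool's axes at that moment; what a row does not reach only later rows make up. The controller multiplies each number of a shift by 600 mm and each number of a turn by 90 degrees. A row lasts 1/8 s, in which the tool goes at most 62.5 mm and 10.7 degrees, less where a joint would pass 70% of its speed; a pose out of reach is approached as far as the arm can. A call with a number of a shift or a turn outside -1 to 1 is refused whole. A call with a gripper value outside its range is refused whole. OPENING is the closure, from -1 (fully open) to 1 (shut), set as the call begins (- or left out, the last holds). The fingers move at their own pace and stop on an object; FORCE is the grip in N (left out, the last holds). Time passes only in rows, so rows that repeat a pose let the fingers close. It gives the time, the measured TCP pose, the force, the opening and the grip force at its end, in the units of the state.
- telemetry.read_state(): the state, without advancing time (a new reading comes with each control period).
- cams.read_camera(name): name is "scene" or "top"; returns the picture (420x560x3 uint8, blue, green, red); there is no depth.
- cams.calibration(name): a dict with "fx", "fy", "cx", "cy" (pixels), "rvec" (rotation vector, rad) and "tvec" (3), from world to camera coordinates, as OpenCV has them. Camera axes: x right, y down, z forward; pixel columns grow to the right and rows downward; lengths in mm; the calibration is good to about 2 mm. A picture is of the moment at which its call begins. calibration takes no time and is no camera call.
- workorder.job_done(): hands the job in; it is judged then, once.
The state is a dict: "time_s": time; "qpos": joint angles; "qvel": joint speeds; "joint_torque": joint torques, N m; "tcp_pos": TCP position; "eef_rot": TCP orientation; "ft_force": force on the tool from outside, world axes, zero at the start; "wrist_torque": the same for the moment, N m; "opening": opening from 0.0 (shut) to 1.0 (fully open); "finger_force": force on a finger pad.
Only numpy, scipy, OpenCV 4.12 (cv2) and the standard library are available. Lean on these libraries where they do the work, as an engineer would, in place of code of your own. Each camera call takes 0.05 s, during which the arm holds its last target. There are 200 camera calls.

## Working session

There is one attempt and no reset: what is moved stays moved. The work goes in short steps, Python scripts to look and compute and a shell command to move; the robot and the scene stay as the last step left them, time stands still between calls to the robot, and variables do not carry over. Pictures are saved under pics/ and viewed, at most 14 in all, crops included, and the job is handed in when it is done.

```bash
mkdir -p pics; ls; python3 - <<'E'
from cell import telemetry, cams, workorder, ctrl
import cv2
s=telemetry.read_state(); print({k:s[k] for k in('time_s','tcp_pos','eef_rot','opening')}, ctrl.pinch_z)
for n in('scene','top'):
    cv2.imwrite(f'pics/{n}0.png',cams.read_camera(n)); print(n,cams.calibration(n))
E
```

```text
pics
{'time_s': 0.0, 'tcp_pos': array([ 294.60171033, -607.10804338,  230.53254927]), 'eef_rot': array([-3.14038027e+00, -4.53563312e-05,  4.51761055e-01]), 'opening': 1.003639868779337} 18.700000000000003
scene {'fx': 383.50112425749126, 'fy': 383.50112425749126, 'cx': 284.4830139887947, 'cy': 207.27499734732947, 'rvec': array([ 1.17731433, -2.38321835,  0.94517946]), 'tvec': array([510.50274991, 376.59872367, 845.58772474])}
top {'fx': 470.0772937450003, 'fy': 470.0772937450003, 'cx': 274.28265579834175, 'cy': 214.68939371375538, 'rvec': array([ 2.14990933, -2.16437654,  0.15456127]), 'tvec': array([ 201.49449203,  587.86121357, 1328.61957927])}
```

View pics/scene0.png

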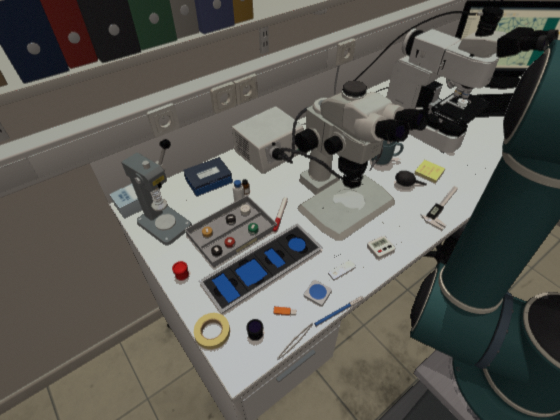

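View pics/top0.png

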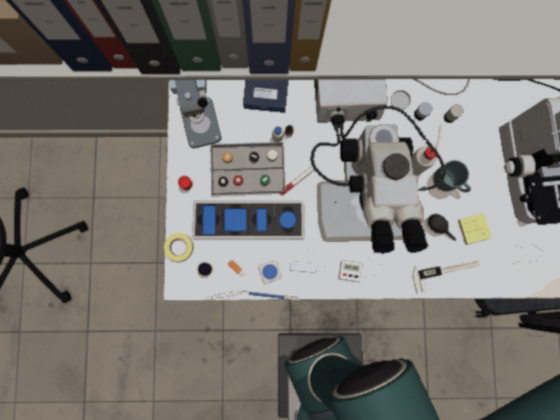

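The scene camera shows the loupe (255,328), USB stick (285,311), filter (318,291), micrometer (342,266) and timer (380,246). The tray pockets are long (226,288), square (251,273), small (275,260) and round (297,244). The top view agrees, with the parts at rows ~270 and the pockets at row 220.

```bash
cat > h.py <<'E'
from cell import telemetry, cams, workorder, ctrl
import cv2, numpy as np
from scipy.spatial.transform import Rotation as Ro
def ray(n,uv,z):
    c=cams.calibration(n); R=cv2.Rodrigues(c['rvec'])[0]; o=-R.T@c['tvec']
    uv=np.atleast_2d(uv).astype(float)
    d=np.c_[(uv[:,0]-c['cx'])/c['fx'],(uv[:,1]-c['cy'])/c['fy'],np.ones(len(uv))]@R
    return (o+d*((z-o[2])/d[:,2])[:,None])[:,:2]
def blobs(n,img,lo,hi,z,amin=20):
    """colour mask -> contours cast on plane z -> centre, minAreaRect (mm)"""
    m=cv2.inRange(cv2.cvtColor(img,cv2.COLOR_BGR2HSV),lo,hi)
    for c in cv2.findContours(m,cv2.RETR_EXTERNAL,cv2.CHAIN_APPROX_NONE)[0]:
        if cv2.contourArea(c)<amin: continue
        M=cv2.moments(c); uv=(M['m10']/M['m00'],M['m01']/M['m00'])
        w=ray(n,c[:,0],z).astype(np.float32); r=cv2.minAreaRect(w)
        print(n,'px',np.round(uv),'cen',ray(n,uv,z)[0].round(1),'rect',np.round(r[0],1),np.round(r[1],1),round(r[2],1))
def go(xy,yaw,z=None):
    """shift/turn numbers from the present pose to a target, tool down"""
    s=telemetry.read_state(); R=Ro.from_euler('xyz',s['eef_rot']); p=s['tcp_pos']
    t=np.array([*xy,p[2] if z is None else z]); d=R.inv().apply(t-p)/600
    dy=(yaw-s['eef_rot'][2]+np.pi/2)%np.pi-np.pi/2
    print('t',round(s['time_s'],2),'shift',d.round(4),'turn(90deg)',(-dy/(np.pi/2)).round(3),'q6',s['qpos'][5].round(2),'pos',p.round(1),'rot',s['eef_rot'].round(3),'op',round(s['opening'],3),'f',np.round(s['ft_force'],1))
E
python3 - <<'E'
from h import *
for n in('top','scene'):
    im=cv2.imread(f'pics/{n}0.png')
    print('blue z6'); blobs(n,im,(100,130,70),(125,255,255),6)
    print('orange z9'); blobs(n,im,(5,150,120),(18,255,255),9,15)
im=cv2.imread('pics/top0.png'); a=im[195:305,160:380]
im=cv2.imread('pics/scene0.png'); b=im[225:360,185:405]
cv2.imwrite('pics/c1.png',cv2.resize(a,None,fx=3.6,fy=3.6,interpolation=2))
cv2.imwrite('pics/c2.png',cv2.resize(b,None,fx=3.6,fy=3.6,interpolation=2))
E
```

```text
blue z6
top px [269. 271.] cen [425.9 212.7] rect [425.7 212.5] [32.2 32. ] 89.6
top px [287. 219.] cen [579.4 158.2] rect [580.4 158. ] [44.6 48. ] 89.5
top px [261. 219.] cen [579.5 236.1] rect [579.4 236.8] [29.8 62.9] 89.7
top px [235. 219.] cen [579.8 314.8] rect [578.5 314.1] [65.9 65.5] 0.0
top px [208. 219.] cen [581.1 392.6] rect [580.6 392.6] [86.9 38.6] 0.5
orange z9
top px [234. 266.] cen [441.5 315.8] rect [440.9 316.2] [35.3 10.3] 45.1
blue z6
scene px [332. 314.] cen [357.8 221. ] rect [357.8 219.4] [101.   5.] 83.0
scene px [317. 291.] cen [428.  208.1] rect [427.6 208.3] [38.6 38.2] 49.8
scene px [226. 288.] cen [579.8 389.9] rect [581.1 389.8] [85.6 37.1] 0.0
scene px [251. 272.] cen [579.5 311.9] rect [579.7 311.4] [65.1 66.8] 89.9
scene px [274. 258.] cen [579.6 233.8] rect [580.6 234. ] [66.4 27.6] 2.1
scene px [297. 244.] cen [578.9 155.4] rect [579.1 154.2] [48.7 45.9] 20.6
orange z9
scene px [281. 310.] cen [440.5 314.7] rect [440.9 314.3] [37.1 16.2] 52.6
scene px [207. 231.] cen [772.2 333.8] rect [775.1 332.6] [23.  23.3] 60.7
```

View pics/c1.png

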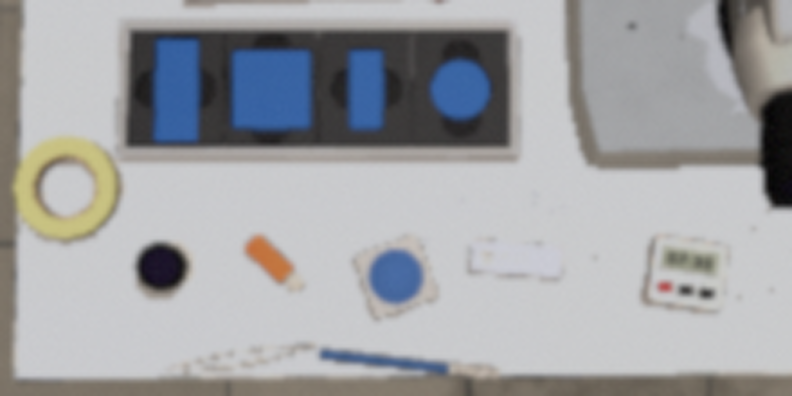

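View pics/c2.png

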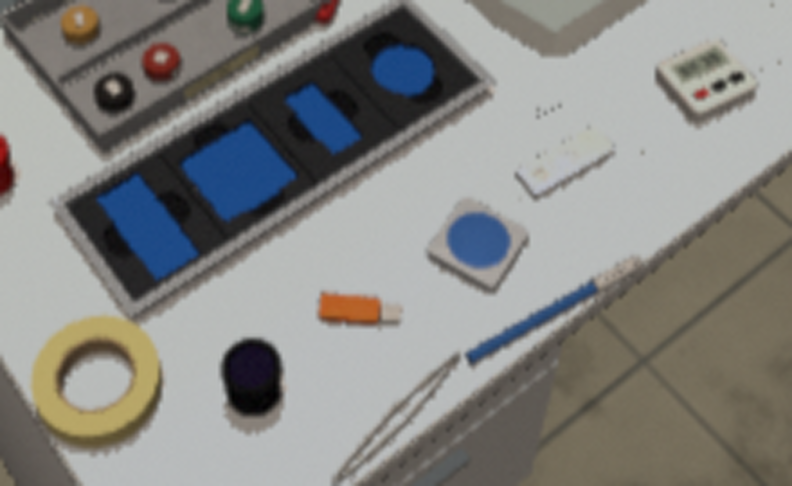

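The top crop shows the case corners near (354,252), (421,236), (439,298) and (376,317), the micrometer around (472,240)–(562,275), the loupe lens at (161,267) and the stick plug at (297,286). The scene crop puts the lens at (252,362) and the case face corners at (472,200), (528,240), (490,282) and (428,240).

```bash
python3 - <<'E'
from h import *
T=lambda p:np.array(p)/3.6+(160,195)
S=lambda p:np.array(p)/3.6+(185,225)
def rect(t,n,uv,z):
    w=ray(n,uv,z); r=cv2.minAreaRect(w.astype(np.float32)); print(t,n,np.round(r[0],1),np.round(r[1],1),round(r[2],1))
print('loupe',ray('top',T([(161,267)]),38),ray('scene',S([(252,362)]),38))
print('plug tip',ray('top',T([(300,289)]),4.5),ray('scene',S([(401,313)]),5), 'orange end', ray('top',T([(252,241)]),9),ray('scene',S([(320,305)]),6))
rect('case','top',T([(354,252),(421,236),(439,298),(376,317)]),11)
rect('case','scene',S([(472,200),(528,240),(490,282),(428,240)]),11)
rect('mic','top',T([(472,240),(562,247),(560,277),(468,270)]),8)
rect('mic','scene',S([(516,172),(600,130),(615,150),(533,190)]),8)
for n in('top','scene'):
    im=cv2.imread(f'pics/{n}0.png'); blobs(n,im,(0,0,0),(180,255,50),20,100)
    blobs(n,im,(100,130,70),(125,255,255),11,100)
go((433,350),1.57)
E
```

```text
loupe [[433.25920577 397.62848743]] [[434.3463907 396.148803 ]]
plug tip [[415.2998663  289.11966839]] [[416.05628728 287.05321669]] orange end [[454.2866617  327.94404984]] [[454.102924   327.86460916]]
case top [426.  210.5] [55.2 55.9] 16.2
case scene [424.6 210.5] [53.4 46.6] 11.5
mic top [438.6 114. ] [75.1 24.5] 85.2
mic scene [436.6 112.8] [76.7 20.2] 82.0
top px [527. 400.] cen [  60.4 -509.1] rect [  52.3 -500.6] [ 44.1 257.6] 27.7
top px [337. 377.] cen [128.3  24.4] rect [153.5  24.5] [232.2 294.8] 39.1
top px [525. 312.] cen [ 303.8 -522.9] rect [ 301.5 -500.8] [240.4  93.3] 85.0
top px [382. 236.] cen [ 525.3 -117.4] rect [ 525.5 -118.4] [58.8 91.8] 88.0
top px [413. 235.] cen [ 527.8 -210.4] rect [ 528.6 -209.9] [92.9 62. ] 11.3
top px [437. 225.] cen [ 559.1 -281.5] rect [ 562.3 -285.9] [61.7 49.3] 82.5
top px [ 29. 247.] cen [501.3 909.3] rect [512.3 883.7] [256.2 300.5] 78.9
top px [356. 185.] cen [679.4 -47.8] rect [680.4 -39.6] [121.9  73.3] 49.7
top px [450. 175.] cen [ 708.4 -330.1] rect [ 706.7 -327. ] [99.8 88. ] 80.0
top px [516. 167.] cen [ 731.7 -530.8] rect
[... 2206 characters left out ...]
224.8 466.9] 59.5
scene px [126.  25.] cen [2295.4  -36.3] rect [2354.4 -100.3] [506.7 892.8] 79.1
scene px [30. 40.] cen [2412.2  424.4] rect [2528.4  416.9] [ 252.5 1131.8] 83.1
scene px [317. 291.] cen [426.  210.4] rect [425.6 210.5] [38.4 38. ] 49.8
scene px [226. 288.] cen [576.8 391.1] rect [578.2 391. ] [85.1 36.9] 0.0
scene px [251. 272.] cen [576.6 313.5] rect [576.8 313. ] [64.7 66.5] 89.9
scene px [274. 258.] cen [576.6 235.9] rect [577.7 236. ] [66.  27.4] 2.1
scene px [297. 244.] cen [576.  157.9] rect [576.2 156.7] [48.4 45.6] 20.6
t 0.1 shift [ 0.904  -1.3344  0.0015] turn(90deg) -0.712 q6 -0.04 pos [ 294.6 -607.1  230.6] rot [-3.141 -0.     0.452] op 1.001 f [-0.6  0.5  0. ]
```

```bash
python3 -m pendant '[0.45,-0.67,0,-0.35, 0.45,-0.67,0,-0.35, 0.45,-0.67,0,-0.35, 0.45,-0.67,0,-0.35, 0.45,-0.67,0,-0.35, 0.45,-0.67,0,-0.35, 0.45,-0.67,0,-0.35, 0.45,-0.67,0,-0.35, 0.45,-0.67,0,-0.35, 0.45,-0.67,0,-0.35]' -1 40
python3 -c "
from h import *
go((434,397),1.5708,110)"
```

```text
time_s: 1.35
tcp_pos: [362.1, -128.0, 231.2]
eef_rot: [3.142, 0.0, 1.002]
ft_force: [-0.0, -0.2, 0.3]
opening: 0.998
finger_force: 0.0
t 1.35 shift [ 0.8019 -0.3701  0.2018] turn(90deg) -0.362 q6 0.16 pos [ 362.1 -128.   231.2] rot [3.142 0.    1.002] op 0.998 f [-0.  -0.2  0.3]
```

```bash
python3 -m pendant '[0.8,-0.37,0,-0.36, 0.8,-0.37,0,-0.36, 0.8,-0.37,0,-0.36, 0.8,-0.37,0.1,-0.36, 0.8,-0.37,0.2,-0.36, 0.8,-0.37,0.2,-0.36, 0.8,-0.37,0.2,-0.36, 0.8,-0.37,0.2,-0.36, 0.8,-0.37,0.2,-0.36, 0.8,-0.37,0.2,-0.36, 0.8,-0.37,0.2,-0.36, 0.8,-0.37,0.2,-0.36]'
python3 -c "
from h import *
go((434,397),1.5708,6)"
```

```text
time_s: 2.85
tcp_pos: [434.6, 395.0, 112.0]
eef_rot: [3.141, -0.001, 1.565]
ft_force: [0.0, 1.1, 0.1]
opening: 1.001
finger_force: 0.0
t 2.85 shift [ 0.0032 -0.0012  0.1767] turn(90deg) -0.003 q6 0.7 pos [434.6 395.  112. ] rot [ 3.141e+00 -1.000e-03  1.565e+00] op 1.001 f [0.  1.1 0.1]
```

Descend to z=6 and grip the loupe.

```bash
python3 -m pendant '[0.002,0,0.09,0, 0.002,0,0.176,0, 0.002,0,0.176,0, 0.002,0,0.176,0]'
python3 -m pendant '[0,0,0,0, 0,0,0,0, 0,0,0,0, 0,0,0,0, 0,0,0,0, 0,0,0,0]' 1 40
python3 -c "
from h import *
cv2.imwrite('pics/g1.png',cv2.resize(cams.read_camera('scene')[205:355,165:385],None,fx=3.6,fy=3.6))
go((579.5,156.7),1.5708,70)"
```

```text
time_s: 3.35
tcp_pos: [434.9, 397.7, 8.3]
eef_rot: [3.14, -0.002, 1.566]
ft_force: [0.1, 0.7, 1.2]
opening: 0.999
finger_force: 0.0
time_s: 4.1
tcp_pos: [434.2, 397.8, 6.9]
eef_rot: [3.141, -0.001, 1.567]
ft_force: [-2.1, -1.6, 8.7]
opening: 0.447
finger_force: 39.6
t 4.15 shift [-0.4008  0.2438 -0.1053] turn(90deg) -0.002 q6 0.7 pos [434.1 397.7   6.9] rot [ 3.141e+00 -1.000e-03  1.567e+00] op 0.444 f [-1.1 -1.4  9.4]
```

View pics/g1.png

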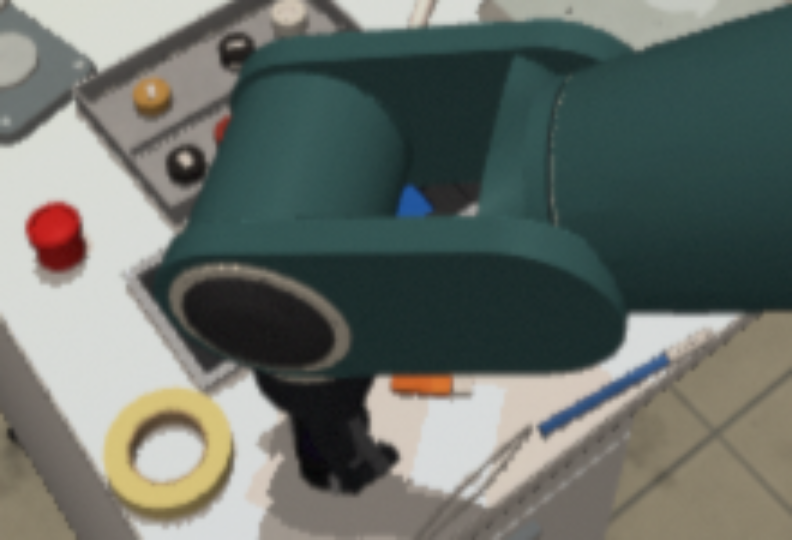

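Gripped at 38 mm, as expected for the loupe. The arm hides most of it in this view.

```bash
python3 -m pendant '[0,0,-0.1,0, 0,0,-0.1,0, -0.1,0.06,-0.1,0, -0.2,0.12,-0.1,0, -0.3,0.18,-0.1,0, -0.4,0.244,-0.1,0, -0.4,0.244,-0.1,0, -0.4,0.244,-0.1,0, -0.4,0.244,-0.1,0, -0.4,0.244,-0.1,0]'
python3 -c "
from h import *
go((579.5,156.7),1.5708,13.5)
cv2.imwrite('pics/p1.png',np.hstack([cv2.resize(cams.read_camera(n)[a:a+150,b:b+110],None,fx=3.6,fy=3.6) for n,a,b in(('scene',185,240),('top',150,240))]))"
```

```text
time_s: 5.4
tcp_pos: [578.9, 157.7, 65.6]
eef_rot: [-3.141, -0.0, 1.568]
ft_force: [-1.3, 0.2, -0.8]
opening: 0.443
finger_force: 40.6
t 5.4 shift [-0.0017  0.0011  0.0869] turn(90deg) -0.002 q6 0.23 pos [578.9 157.7  65.6] rot [-3.141 -0.     1.568] op 0.443 f [-1.3  0.2 -0.8]
```

View pics/p1.png

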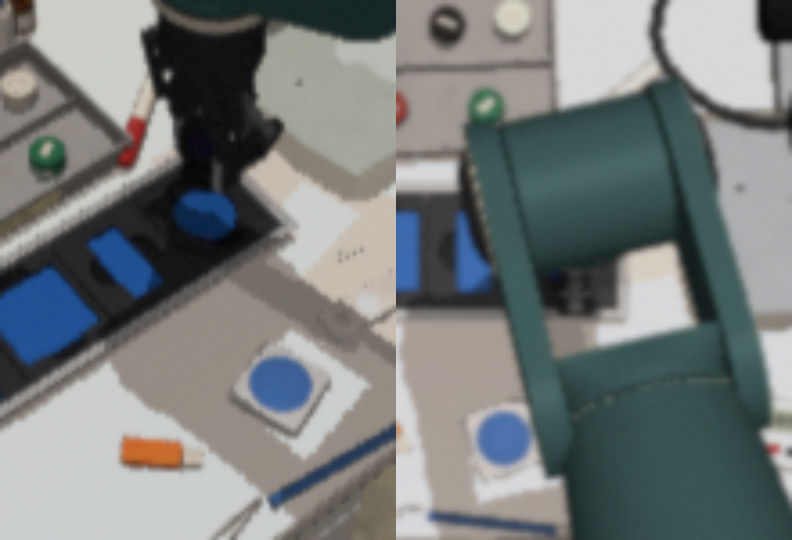

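The loupe is held over the round pocket. Lower it and open partway, since full opening would reach the tray rim.

```bash
python3 -m pendant '[-0.001,0.001,0.05,0, -0.001,0.001,0.075,0, -0.001,0.001,0.087,0, -0.001,0.001,0.087,0, -0.001,0.001,0.087,0]'
python3 -m pendant '[0,0,0,0, 0,0,0,0, 0,0,0,0]' -0.35
python3 -m pendant '[0,0,-0.08,0, 0,0,-0.13,0, 0,0,-0.13,0]'
python3 -c "
from h import *
go((425.8,211),np.radians(105),70)"
```

```text
time_s: 6.12
tcp_pos: [580.2, 156.4, 14.0]
eef_rot: [3.141, -0.0, 1.567]
ft_force: [-0.5, 0.2, -0.8]
opening: 0.443
finger_force: 40.9
time_s: 6.5
tcp_pos: [580.0, 156.3, 13.6]
eef_rot: [3.141, -0.0, 1.567]
ft_force: [0.2, -0.1, -0.0]
opening: 0.671
finger_force: 0.0
time_s: 6.88
tcp_pos: [581.0, 156.5, 94.3]
eef_rot: [3.138, -0.001, 1.567]
ft_force: [0.4, 0.4, -0.2]
opening: 0.679
finger_force: 0.0
t 6.88 shift [ 0.0898 -0.2592  0.0395] turn(90deg) -0.169 q6 0.22 pos [581.  156.5  94.3] rot [ 3.138e+00 -1.000e-03  1.567e+00] op 0.679 f [ 0.4  0.4 -0.2]
```

```bash
python3 -m pendant '[0.09,-0.259,0.04,-0.169, 0.09,-0.259,0.04,-0.169, 0.09,-0.259,0.04,-0.169, 0.09,-0.259,0.04,-0.169, 0.09,-0.259,0.04,-0.169, 0.09,-0.259,0.04,-0.169]' -0.7
python3 -c "
from h import *
go((425.8,211),np.radians(105),0)
cv2.imwrite('pics/p2.png',np.hstack([cv2.resize(cams.read_camera(n)[a:a+150,b:b+110],None,fx=3.6,fy=3.6) for n,a,b in(('scene',195,240),('top',150,230))]))"
```

```text
time_s: 7.62
tcp_pos: [425.4, 210.6, 67.4]
eef_rot: [-3.141, 0.0, 1.832]
ft_force: [-0.7, -0.4, 0.4]
opening: 0.851
finger_force: 0.0
t 7.62 shift [0.0005 0.0008 0.1123] turn(90deg) -0.001 q6 0.14 pos [425.4 210.6  67.4] rot [-3.141  0.     1.832] op 0.851 f [-0.7 -0.4  0.4]
```

View pics/p2.png

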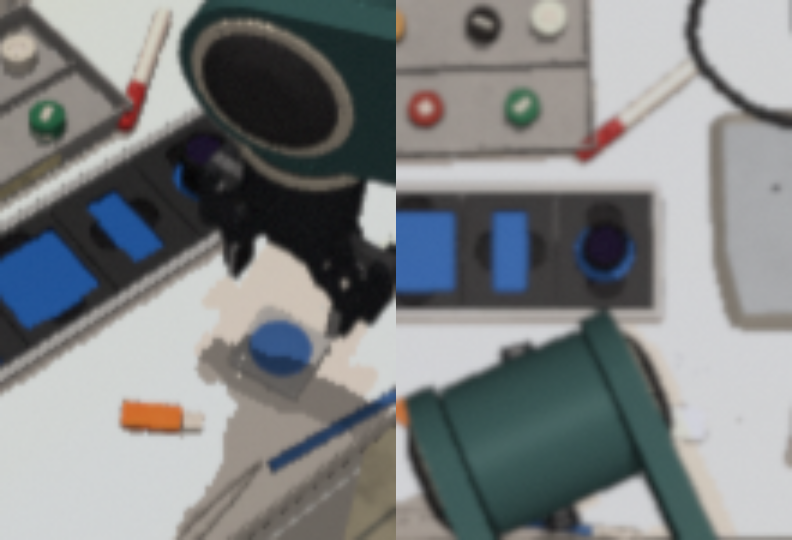

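The loupe stands in the round pocket with blue floor visible around it at (605,245) in the top crop. The gripper is over the case, so grip that next.

```bash
python3 -m pendant '[0,0,0.08,0, 0,0,0.113,0, 0,0,0.113,0, 0,0,0.113,0]'
python3 -m pendant '[0,0,0,0, 0,0,0,0, 0,0,0,0, 0,0,0,0, 0,0,0,0]' 1 30
python3 -c "
from h import *
go((579.5,313.2),np.radians(90),60)
cv2.imwrite('pics/g2.png',np.hstack([cv2.resize(cams.read_camera(n)[a:a+150,b:b+110],None,fx=3.6,fy=3.6) for n,a,b in(('scene',205,260),('top',200,220))]))"
```

```text
time_s: 8.22
tcp_pos: [425.4, 211.0, 0.7]
eef_rot: [3.141, -0.0, 1.832]
ft_force: [0.3, 0.7, -0.1]
opening: 0.851
finger_force: 0.0
time_s: 8.85
tcp_pos: [425.4, 211.1, 1.2]
eef_rot: [3.14, -0.0, 1.833]
ft_force: [-1.8, -0.9, 7.6]
opening: 0.638
finger_force: 29.8
t 8.85 shift [ 0.0979  0.2922 -0.0974] turn(90deg) 0.167 q6 0.15 pos [425.4 211.1   1.2] rot [ 3.14  -0.     1.833] op 0.638 f [-1.8 -0.9  7.6]
```

View pics/g2.png

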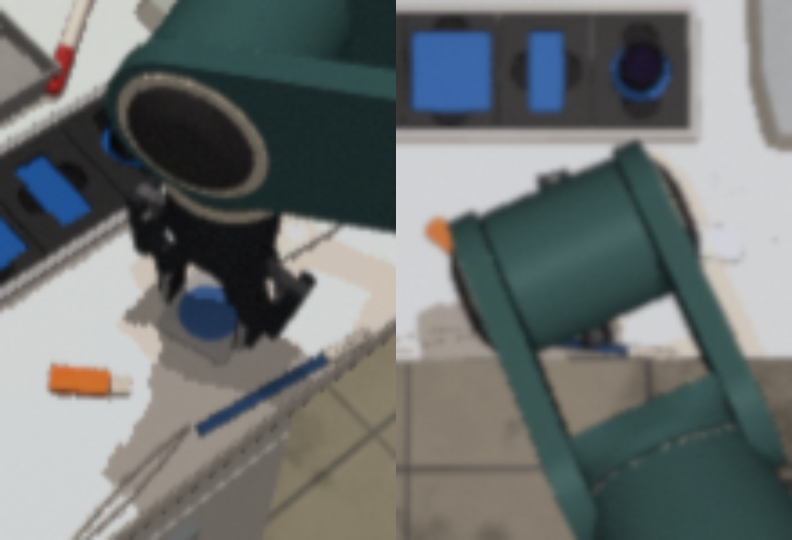

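The opening is 54 mm, so the case is held between the pads at (210,310) in the scene crop. Carry it over.

```bash
python3 -m pendant '[0,0,-0.05,0, 0,0,-0.1,0, 0.03,0.1,-0.1,0.08, 0.06,0.2,-0.1,0.167, 0.098,0.292,-0.1,0.167, 0.098,0.292,-0.1,0.167, 0.098,0.292,-0.1,0.167, 0.098,0.292,-0.1,0.167, 0.098,0.292,-0.1,0.167]'
python3 -c "
from h import *
go((579.5,313.2),np.radians(90),7.5)
cv2.imwrite('pics/p3.png',np.hstack([cv2.resize(cams.read_camera(n)[a:a+150,b:b+110],None,fx=3.6,fy=3.6) for n,a,b in(('scene',205,210),('top',170,180))]))"
```

```text
time_s: 10.07
tcp_pos: [578.4, 312.6, 60.6]
eef_rot: [3.141, -0.001, 1.57]
ft_force: [-0.8, -0.2, -1.2]
opening: 0.635
finger_force: 31.6
t 10.07 shift [0.0009 0.0017 0.0885] turn(90deg) -0.001 q6 0.46 pos [578.4 312.6  60.6] rot [ 3.141e+00 -1.000e-03  1.570e+00] op 0.635 f [-0.8 -0.2 -1.2]
```

View pics/p3.png

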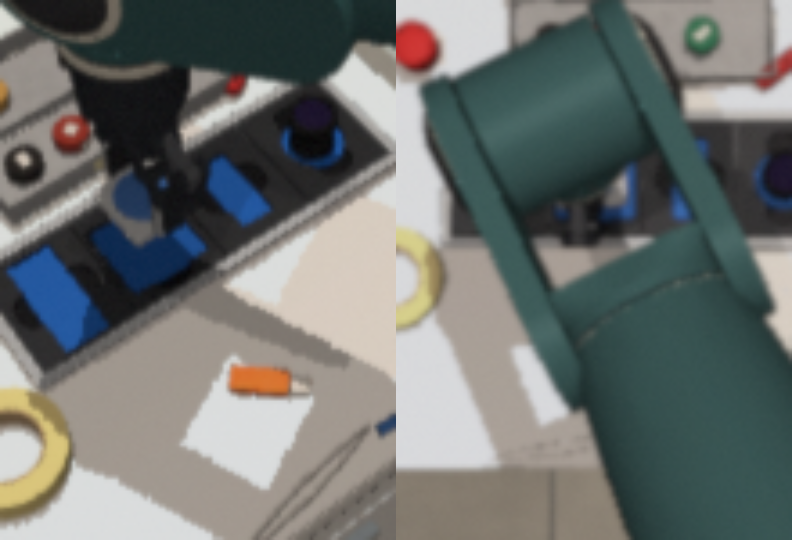

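The case is held level over the square pocket. Lower it and open by only about 3 mm per side.

```bash
python3 -m pendant '[0.001,0.002,0.05,0, 0.001,0.002,0.075,0, 0.001,0.002,0.089,0, 0.001,0.002,0.089,0, 0.001,0.002,0.089,0]'
python3 -m pendant '[0,0,0,0, 0,0,0,0, 0,0,0,0]' -0.44
python3 -m pendant '[0,0,-0.03,0, 0,0,-0.1,0, 0,0,-0.12,0, 0,0,-0.12,0]'
python3 -c "
from h import *
go((437.6,113.4),np.radians(84.5),70)"
```

```text
time_s: 10.8
tcp_pos: [580.2, 313.7, 6.9]
eef_rot: [3.141, -0.0, 1.57]
ft_force: [-0.2, -0.4, -0.0]
opening: 0.637
finger_force: 31.6
time_s: 11.18
tcp_pos: [580.0, 313.6, 6.4]
eef_rot: [3.141, -0.0, 1.57]
ft_force: [0.9, 0.6, -0.4]
opening: 0.722
finger_force: 0.0
time_s: 11.68
tcp_pos: [580.4, 313.8, 79.9]
eef_rot: [3.14, -0.001, 1.57]
ft_force: [-0.0, 0.5, 0.2]
opening: 0.721
finger_force: 0.0
t 11.68 shift [-0.3342 -0.2378  0.0156] turn(90deg) 0.061 q6 0.46 pos [580.4 313.8  79.9] rot [ 3.14e+00 -1.00e-03  1.57e+00] op 0.721 f [-0.   0.5  0.2]
```

```bash
python3 -m pendant '[-0.334,-0.238,0.016,0.06, -0.334,-0.238,0.016,0.06, -0.334,-0.238,0.016,0.06, -0.334,-0.238,0.016,0.06, -0.334,-0.238,0.016,0.06, -0.334,-0.238,0.016,0.06, -0.334,-0.238,0.016,0.06]' -0.2
python3 -c "
from h import *
go((437.6,113.4),np.radians(84.5),1)
cv2.imwrite('pics/p4.png',np.hstack([cv2.resize(cams.read_camera(n)[a:a+150,b:b+110],None,fx=3.6,fy=3.6) for n,a,b in(('scene',185,270),('top',160,210))]))"
```

```text
time_s: 12.55
tcp_pos: [437.4, 114.0, 68.4]
eef_rot: [-3.141, 0.0, 1.477]
ft_force: [-0.2, 0.1, -0.2]
opening: 0.602
finger_force: 0.0
t 12.55 shift [-0.0009  0.0005  0.1124] turn(90deg) 0.001 q6 0.29 pos [437.4 114.   68.4] rot [-3.141  0.     1.477] op 0.602 f [-0.2  0.1 -0.2]
```

View pics/p4.png

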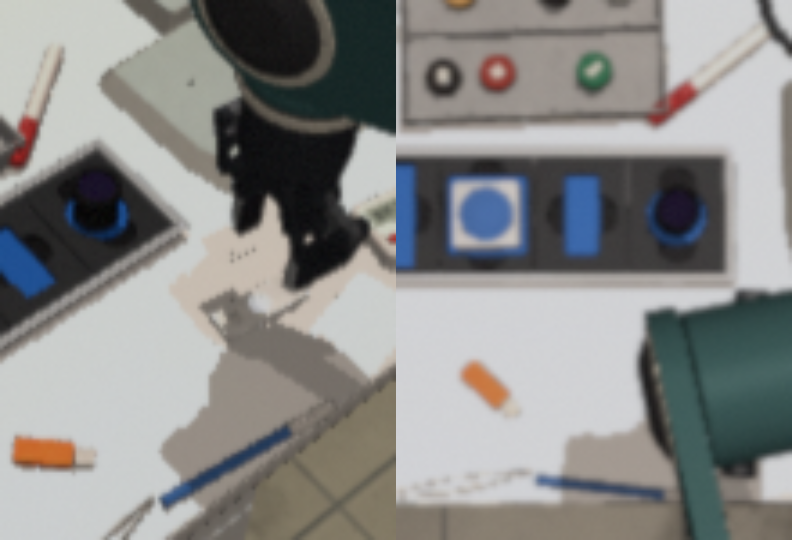

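The case sits square in its pocket at (487,213) in the top crop, with an even blue border. Now grip the micrometer.

```bash
python3 -m pendant '[0,0,0.08,0, 0,0,0.111,0, 0,0,0.111,0, 0,0,0.111,0]'
python3 -m pendant '[0,0,0,0, 0,0,0,0, 0,0,0,0, 0,0,0,0, 0,0,0,0, 0,0,0,0]' 1 25
python3 -c "
from h import *
go((579.5,391.2),0,70)"
```

```text
time_s: 13.15
tcp_pos: [437.6, 113.6, 3.0]
eef_rot: [3.141, -0.0, 1.476]
ft_force: [0.3, -0.4, 0.1]
opening: 0.599
finger_force: 0.0
time_s: 13.9
tcp_pos: [437.6, 113.4, 3.1]
eef_rot: [3.14, -0.001, 1.476]
ft_force: [-1.1, 0.4, 4.7]
opening: 0.291
finger_force: 24.8
t 13.9 shift [ 0.4833  0.1918 -0.1109] turn(90deg) 0.94 q6 0.29 pos [437.6 113.4   3.1] rot [ 3.140e+00 -1.000e-03  1.476e+00] op 0.291 f [-1.1  0.4  4.7]
```

```bash
python3 -m pendant '[0,0,-0.05,0, 0,0,-0.11,0, 0.08,0.03,-0.11,0.1, 0.16,0.06,-0.11,0.2, 0.24,0.09,-0.11,0.31, 0.32,0.12,-0.11,0.42, 0.4,0.16,-0.11,0.53, 0.483,0.192,-0.11,0.64, 0.483,0.192,-0.11,0.75, 0.483,0.192,-0.11,0.85, 0.483,0.192,-0.11,0.94, 0.483,0.192,-0.11,0.94]'
python3 -m pendant '[0,0,0,0, 0,0,0,0]'
python3 -c "
from h import *
go((579.5,391.2),0,10)
cv2.imwrite('pics/p5.png',np.hstack([cv2.resize(cams.read_camera(n)[a:a+150,b:b+110],None,fx=3.6,fy=3.6) for n,a,b in(('scene',205,180),('top',150,180))]))"
```

```text
time_s: 15.4
tcp_pos: [579.2, 390.9, 68.5]
eef_rot: [-3.141, -0.0, 0.0]
ft_force: [0.3, -1.2, -0.2]
opening: 0.293
finger_force: 24.8
time_s: 15.65
tcp_pos: [579.2, 390.9, 68.3]
eef_rot: [-3.142, -0.0, 0.001]
ft_force: [-0.5, -0.9, -1.2]
opening: 0.291
finger_force: 24.8
t 15.65 shift [ 0.0005 -0.0006  0.0971] turn(90deg) 0.001 q6 2.13 pos [579.2 390.9  68.3] rot [-3.142e+00 -0.000e+00  1.000e-03] op 0.291 f [-0.5 -0.9 -1.2]
```

View pics/p5.png

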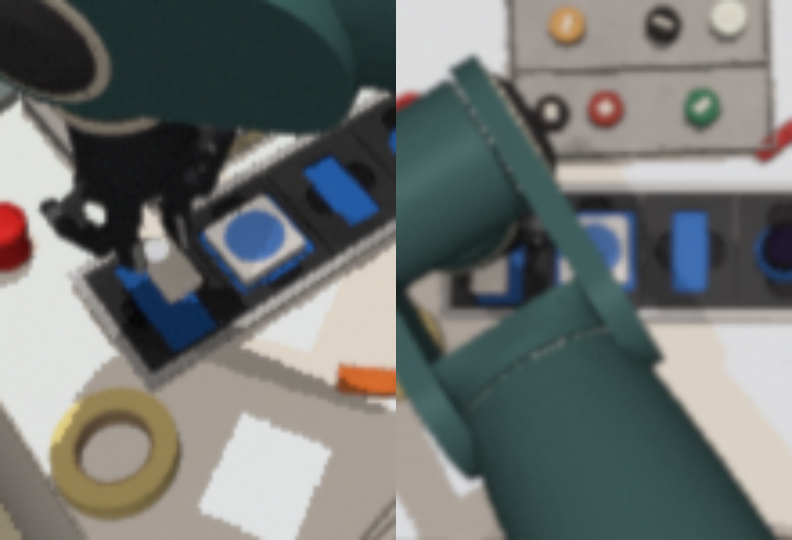

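The micrometer hangs aligned over the long pocket. Lower and release.

```bash
python3 -m pendant '[0.0005,0,0.05,0, 0.0005,0,0.085,0, 0.0005,0,0.099,0, 0.0005,0,0.099,0, 0.0005,0,0.099,0]'
python3 -m pendant '[0,0,0,0, 0,0,0,0, 0,0,0,0]' 0.26
python3 -m pendant '[0,0,-0.03,0, 0,0,-0.1,0, 0,0,-0.12,0, 0,0,-0.12,0]'
python3 -c "
from h import *
a=np.radians(46); p=np.array([435,308])+3.5*np.array([np.cos(a),np.sin(a)]); print(p)
go(p,a,70)"
```

```text
time_s: 16.38
tcp_pos: [579.7, 391.0, 9.2]
eef_rot: [-3.141, -0.0, -0.0]
ft_force: [-0.5, 0.7, 0.3]
opening: 0.289
finger_force: 29.3
time_s: 16.75
tcp_pos: [579.5, 390.9, 8.9]
eef_rot: [-3.141, -0.0, -0.001]
ft_force: [0.5, 0.3, 0.2]
opening: 0.372
finger_force: 0.0
time_s: 17.25
tcp_pos: [579.8, 391.1, 82.3]
eef_rot: [-3.14, -0.002, -0.001]
ft_force: [-1.0, -0.0, -0.5]
opening: 0.37
finger_force: 0.0
[437.4313043 310.5176893]
t 17.25 shift [-0.2373  0.1345  0.0199] turn(90deg) -0.511 q6 2.13 pos [579.8 391.1  82.3] rot [-3.14e+00 -2.00e-03 -1.00e-03] op 0.37 f [-1.  -0.  -0.5]
```

```bash
python3 -m pendant '[-0.237,0.134,0.02,-0.51, -0.237,0.134,0.02,-0.51, -0.237,0.134,0.02,-0.51, -0.237,0.134,0.02,-0.51, -0.237,0.134,0.02,-0.51, -0.237,0.134,0.02,-0.51, -0.237,0.134,0.02,-0.51]' 0.05
python3 -c "
from h import *
go((437.4,310.5),np.radians(46),2)
cv2.imwrite('pics/p6.png',np.hstack([cv2.resize(cams.read_camera(n)[a:a+150,b:b+110],None,fx=3.6,fy=3.6) for n,a,b in(('scene',205,210),('top',150,180))]))"
```

```text
time_s: 18.12
tcp_pos: [437.0, 310.4, 68.1]
eef_rot: [-3.141, 0.001, 0.799]
ft_force: [0.5, 0.3, 0.1]
opening: 0.471
finger_force: 0.0
t 18.12 shift [0.0007 0.0004 0.1101] turn(90deg) -0.002 q6 1.34 pos [437.  310.4  68.1] rot [-3.141e+00  1.000e-03  7.990e-01] op 0.471 f [0.5 0.3 0.1]
```

View pics/p6.png

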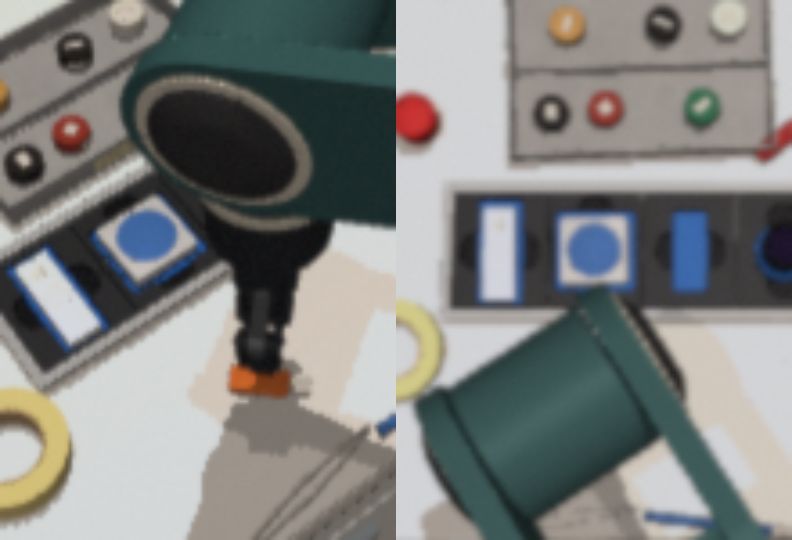

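The micrometer lies in the long pocket with blue all round at (500,250) in the top crop. Now the stick.

```bash
python3 -m pendant '[0,0,0.08,0, 0,0,0.11,0, 0,0,0.11,0, 0,0,0.11,0]'
python3 -m pendant '[0,0,0,0, 0,0,0,0, 0,0,0,0, 0,0,0,0, 0,0,0,0]' 1 25
python3 -c "
from h import *
go((581,235),0,70)"
```

```text
time_s: 18.73
tcp_pos: [437.8, 311.0, 4.1]
eef_rot: [3.141, -0.001, 0.8]
ft_force: [0.2, -0.3, 0.4]
opening: 0.475
finger_force: 0.0
time_s: 19.35
tcp_pos: [437.7, 310.9, 4.0]
eef_rot: [3.141, -0.002, 0.801]
ft_force: [-1.6, -1.1, 6.2]
opening: 0.198
finger_force: 25.8
t 19.35 shift [ 0.0757  0.2595 -0.1098] turn(90deg) 0.51 q6 1.34 pos [437.7 310.9   4. ] rot [ 3.141e+00 -2.000e-03  8.010e-01] op 0.198 f [-1.6 -1.1  6.2]
```

```bash
python3 -m pendant '[0,0,-0.05,0, 0,0,-0.11,0, 0.02,0.08,-0.11,0.11, 0.045,0.16,-0.11,0.22, 0.076,0.26,-0.11,0.33, 0.076,0.26,-0.11,0.44, 0.076,0.26,-0.11,0.51, 0.076,0.26,-0.11,0.51, 0.076,0.26,-0.11,0.51]'
python3 -c "
from h import *
go((581,235),0,10.3)
cv2.imwrite('pics/p7.png',np.hstack([cv2.resize(cams.read_camera(n)[a:a+150,b:b+110],None,fx=3.6,fy=3.6) for n,a,b in(('scene',195,220),('top',150,210))]))"
```

```text
time_s: 20.48
tcp_pos: [580.9, 234.8, 69.1]
eef_rot: [-3.141, -0.0, 0.002]
ft_force: [0.8, -0.2, -0.4]
opening: 0.2
finger_force: 25.1
t 20.48 shift [ 0.0001 -0.0003  0.098 ] turn(90deg) 0.001 q6 1.91 pos [580.9 234.8  69.1] rot [-3.141e+00 -0.000e+00  2.000e-03] op 0.2 f [ 0.8 -0.2 -0.4]
```

View pics/p7.png

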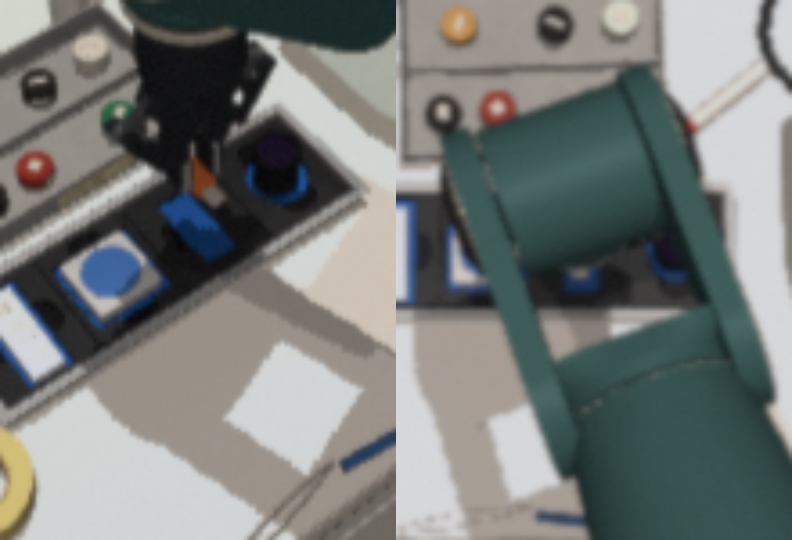

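The stick is straight over the small pocket. Lower and release.

```bash
python3 -m pendant '[0,0,0.05,0, 0,0,0.085,0, 0,0,0.098,0, 0,0,0.098,0, 0,0,0.098,0]'
python3 -m pendant '[0,0,0,0, 0,0,0,0, 0,0,0,0]' 0.42
python3 -m pendant '[0,0,-0.03,0, 0,0,-0.1,0, 0,0,-0.25,0, -0.4,0.1,-0.25,0, -0.4,0.1,-0.25,0, -0.4,0.1,-0.25,0, -0.4,0.1,-0.25,0, -0.4,0.5,-0.25,0, -0.4,0.5,-0.25,0, -0.4,0.5,-0.25,0, -0.4,0.5,-0.25,0]'
python3 -c "
from h import *
go((581,235),0,10.3)
for n in('top','scene'):
    im=cams.read_camera(n); cv2.imwrite(f'pics/f_{n}.png',im); blobs(n,im,(5,150,120),(18,255,255),15,15)
cv2.imwrite('pics/p8.png',np.hstack([cv2.resize(cv2.imread(f'pics/f_{n}.png')[a:a+150,b:b+110],None,fx=3.6,fy=3.6) for n,a,b in(('scene',205,205),('top',150,195))]))"
```

```text
time_s: 21.2
tcp_pos: [581.2, 234.7, 10.4]
eef_rot: [-3.141, -0.0, -0.0]
ft_force: [-0.0, 0.2, -0.6]
opening: 0.197
finger_force: 27.9
time_s: 21.58
tcp_pos: [581.0, 234.6, 10.0]
eef_rot: [-3.142, -0.0, -0.001]
ft_force: [-0.1, -0.4, 0.5]
opening: 0.288
finger_force: 0.0
time_s: 22.95
tcp_pos: [340.8, -62.1, 161.5]
eef_rot: [3.141, -0.003, -0.0]
ft_force: [1.0, 0.6, -0.5]
opening: 0.287
finger_force: 0.0
t 22.95 shift [ 0.3996 -0.4955  0.2528] turn(90deg) -0.0 q6 1.32 pos [340.8 -62.1 161.5] rot [ 3.141e+00 -3.000e-03 -0.000e+00] op 0.287 f [ 1.   0.6 -0.5]
top px [261. 217.] cen [585.5 236. ] rect [584.2 236.6] [11.8 32.8] 89.8
scene px [273. 255.] cen [584.  236.1] rect [584.2 236. ] [39.4 14.8] 2.2
```

View pics/p8.png

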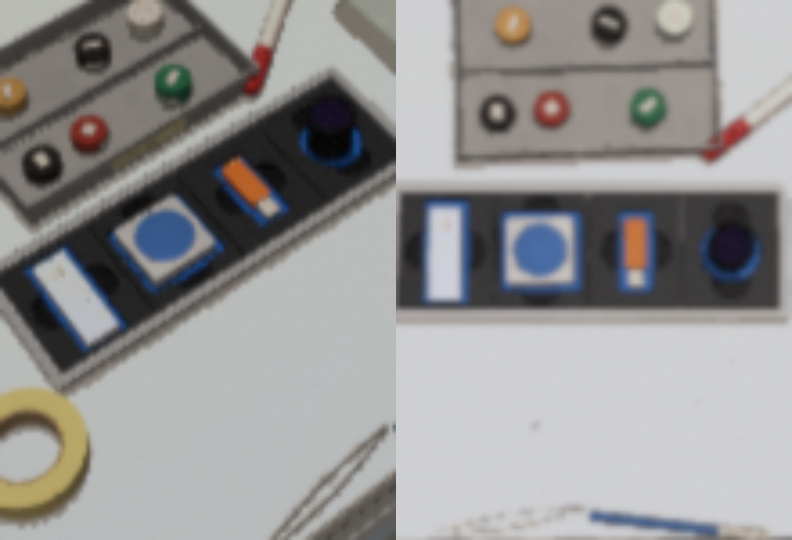

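All four parts lie in their pockets with blue floor visible around them, and the arm is clear.

```bash
python3 -c "
from cell import workorder
print(workorder.job_done())"
```

```text
the job is handed in; nothing more can be done
None
```

The magnifier, filter case, stage micrometer and memory stick are each in their own tray pockets, the timer was left untouched, and the job was handed in at about 23 s of the 96 s allowed.

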